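# Set the swing-arm drilling jig to its third bushing and hold it

### The job

A turned blank is strapped down in the drilling jig: swing the jig's arm clockwise (seen from above) by its upright handle, out over the blank, until it snaps home into its end seat. Then turn the bushing turret by its bar knob clockwise from the stop it stands in, counting three clicks, without running past the third stop. Finish holding on: keep the knob gripped with the turret settled in the third stop and the arm still seated, so that I can drill, and leave the other things on the bench where they are.

Things in the scene. Friction and masses are not known exactly. Their poses are not given: they have to be found in the camera images.
- jig: Drilling jig, fixed to the bench: iron foot 250 x 110 x 12 mm, hinge pillar 40 mm across, far rail with a round wooden blank strapped on (40 mm across, 370 long, top 72 mm above the bench; strap studs to 106 mm). Origin on the bench on the arm's hinge axis; +x from the hinge square across the blank, whose centre line lies at x = 186 mm; z up. Plunger housing 79 mm high at x = -39 to -69 mm.
- swing_arm (a joint): Angle (rad) of the swing arm about its vertical hinge, growing clockwise from above: 0 folded back, 1.745 seated on the end stop (arm along the jig's +x). Stays where left (friction 0.06 N m). From 1.12 it must be pushed over a spring catch (0.5 N m at most, 10 N at the handle); past the crest at 1.48 the spring drives it home and holds it with 0.3 N m. Bar 32 mm wide, top 76 mm above the bench.
- swing_hinge (a point): Point on the arm's hinge axis, 118 mm above the bench; axes turn with the arm: x along the arm from the hinge towards the turret, z up. The hinge stud, 12 mm across, ends 96 mm above the bench.
- swing_handle (a point): Grip point of the arm's upright round handle, black plastic, 20 mm across, from 86 to 144 mm above the bench, 50 mm along the arm from the hinge; this point is on its axis 118 mm above the bench. Axes as swing_hinge. The handle does not turn on its pin.
- turret (a joint): Angle (rad) of the bushing turret on the arm, growing clockwise from above; 0 = the stop it starts in. A spring ball in its scalloped rim gives a stop (click) every 0.3927 rad, 16 to the turn: the third is at 1.178. It takes about 0.16 N m over each crest, then it is drawn into the next stop, where it stays if let go. Past 1.374 it would run on to the fourth.
- knob: Black bar knob fixed on the turret and turning with it. Bar 50 mm long (x), 16 wide (y), 6 to 48 mm above the turret's top face, on a skirt 44 mm across, 6 high. Origin on the turret axis at the top face, 94 mm above the bench; in the starting stop x points along the arm, away from the hinge. The turret is an aluminium disc 106 mm across, 14 thick, axis 150 mm from the hinge.
- knob_grip (a point): Grip point in the middle of the knob's bar, on the turret axis, 124 mm above the bench; axes as knob.
- wax_tin: Bystander: round metal tin, 74 mm across, 48 mm high; origin at the centre of its underside. Leave it alone.
- gouge: Bystander: turning gouge lying on the bench, wooden handle 28 mm thick, 340 mm long in all along its x; origin under its middle. Leave it alone.
- spare_blank: Bystander: square wooden turning blank 220 x 45 x 45 mm lying along its x; origin at the centre of its underside. Leave it alone.
- drill: Bystander: cordless drill standing on its battery, 217 mm high, 115 x 78 mm at the foot, chuck and bit reaching 180 mm along its x; origin at the centre of its underside. Leave it alone.

How it is judged:
By the outcome, as a careful person would: the job done as asked, in the order asked, and still so for the second after the job is handed in, while the arm keeps its last pose, push and grip.
It also fails if it takes over 58 s, if anything falls off the work surface, if the arm or the gripper's body presses on something with over 40 N, if the wrist force passes 120 N, or if a joint passes its speed limit or range.

### The arm

A 7-joint arm with a two-finger parallel gripper is mounted at the origin on the work surface. World frame = base frame: x ahead of the robot, y to its left, z up, the work surface at z = 0. Lengths are in m, angles in rad, forces in N, time in s.
With the tool pointing down it reaches from about 0.425 to 0.875 m from the base axis. Payload 9.9 kg.
Tool frame: the origin (TCP) lies midway between the tips of the shut fingers; the grasp point (between the pads) lies 19 mm behind it; z points along the fingers, y is the line along which they close (so a half turn about z gives the same grasp; the last joint's range is limited). The gripper opens to 85 mm and grips with 20 to 120 N. Pads are 22 mm wide; open, the fingers measure 114 mm over their backs; the gripper's body (76 mm by 85 mm) begins 54 mm behind the grasp point. The pads swing forward as they close: fully open they stand 13 mm farther back than shut.
Start: joints at [1.071, 0.576, 0.025, 1.437, -0.015, 1.129, -0.057], TCP at [0.273, -0.617, 0.231] pointing down, gripper open.
Joint ranges: [-2.76, 2.76], [-0.34, 2.15], [-1.52, 1.57], [0.19, 2.46], [-1.09, 4.23], [0.17, 1.99], [-2.82, 2.82]. Speed limits (rad/s): [2.22, 2.22, 3.01, 3.01, 3.14, 3.14, 3.14].

### API

Orientations are given as a 3x3 rotation matrix whose columns are the frame's x, y, z axes.
In Python, from cell import observe, get_image, camera_params, finish_job gives the robot as it stands. The module is installed in compiled form; this text tells all that it offers.
- The arm moves only by the tool arm_command, never from a script. Its argument "commands" is a list of rows, each a list of 3 entries, a list of its own where there are three numbers: the shift along the tool's x, y, z in mm, then the turn, a rotation vector about the tool's x, y, z in rad, then the opening in per cent of the stroke, from 0 (shut) to 100 (fully open). A call has 1 to 20 rows; each row shifts and turns the commanded pose from where the row before left it, along the tool's axes as they then stand; what a row does not reach is not made up. A row lasts 1/12 s, in which the tool goes at most 41.7 mm and 7.16 degrees, less where a joint would pass 70% of its speed; a pose out of reach is approached as far as the arm can. A call with a gripper value outside its range is refused whole. The fingers move at their own pace and stop on an object; "force" is the grip in N (left out, the last holds). Time passes only in rows, so rows that do not move let the fingers close. It gives the time, the measured TCP pose, the force, the opening and the grip force at its end, in the units of the state.
- observe(): the state, without advancing time (a new reading comes with each control period).
- get_image(name): name is "scene" or "top"; returns the picture (400x640x3 uint8, red, green, blue); there is no depth.
- camera_params(name): a dict with "fovy" (degrees; the focal length in pixels is half the picture's height over the tangent of half this angle, whatever the lens; pixels are square), "cx", "cy" (the principal point, pixels), "dist" ([k1, k2, p1, p2, k3] as OpenCV has them; the pictures are not rectified), "R" (3x3) and "t" (3): a world point X has camera coordinates R X + t. Camera axes: x right, y down, z forward; pixel columns grow to the right and rows downward; lengths in m; the calibration is good to about 2 mm. A picture is of the moment at which its call begins. camera_params takes no time and is no camera call.
- finish_job(): hands the job in; it is judged then, once.
The state is a dict: "time": time; "qpos": joint angles; "dq": joint speeds; "effort": joint torques, N m; "position": TCP position; "ee_rot": TCP orientation; "force": force on the tool from outside, world axes, zero at the start; "torque": the same for the moment, N m; "opening": finger opening in m; "finger_force": force on a finger pad.
Only numpy, scipy, OpenCV 4.12 (cv2) and the standard library are available. Lean on these libraries where they do the work, as an engineer would, in place of code of your own. Each camera call takes 0.05 s, during which the arm holds its last target. There are 200 camera calls.

## Working session

There is one attempt and no reset: what is moved stays moved. The work goes in short steps, Python scripts to look and compute and a tool call to move; the robot and the scene stay as the last step left them, time stands still between calls to the robot, and variables do not carry over. Pictures are saved under pics/ and viewed, at most 10 in all, crops included, and the job is handed in when it is done.

Besides the shell and the picture viewer there is one more tool, called after "Request:" by a JSON object that holds its "op" and its "data", one argument or row to a line. arm_command: Moves the arm, as the interface text tells. Its arguments: {"type":"object","properties":{"commands":{"type":"array","items":{"type":"array"}},"force":{"type":"number"}},"required":["commands"]}

```bash
mkdir -p pics
python3 - <<'E'
from cell import *
import cv2
for n in("scene","top"):
    cv2.imwrite(f"pics/{n}0.png",get_image(n)[:,:,::-1]); p=camera_params(n); print(n,p)
s=observe();print(s["position"],s["ee_rot"],s["time"],s["opening"])
E
```

```text
scene {'fovy': 45.301156145858506, 'cx': 312.33186183913034, 'cy': 197.88506980537653, 'dist': array([-0.12429341,  0.        ,  0.        ,  0.        ,  0.        ]), 'R': array([[ 1.88978038e-01,  9.81981276e-01, -2.74995653e-04],
       [ 7.90763640e-01, -1.52345059e-01, -5.92860733e-01],
       [-5.82220033e-01,  1.11820201e-01, -8.05304958e-01]]), 't': array([-0.04755889, -0.39492429,  1.51128777])}
top {'fovy': 45.4812836206755, 'cx': 315.8481265126061, 'cy': 193.24370550142913, 'dist': array([-0.12449704,  0.        ,  0.        ,  0.        ,  0.        ]), 'R': array([[ 0.01150915, -0.99961516, -0.02524029],
       [-0.99391872, -0.00867177, -0.10977418],
       [ 0.10951305,  0.0263502 , -0.99363603]]), 't': array([-0.05439583,  0.59244049,  1.17435113])}
[ 0.27250484 -0.61709176  0.23055762] [[ 9.14785409e-01  4.03939649e-01 -6.44839773e-04]
 [ 4.03940160e-01 -9.14784436e-01  1.33494402e-03]
 [-5.06525707e-05 -1.48166399e-03 -9.99998901e-01]] 0.1 0.085408851164663
```

View pics/scene0.png

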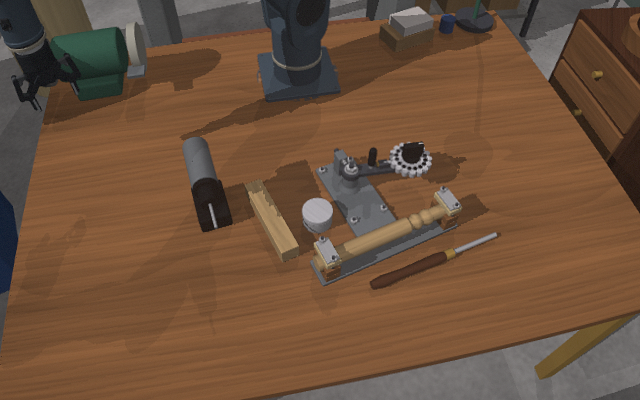

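View pics/top0.png

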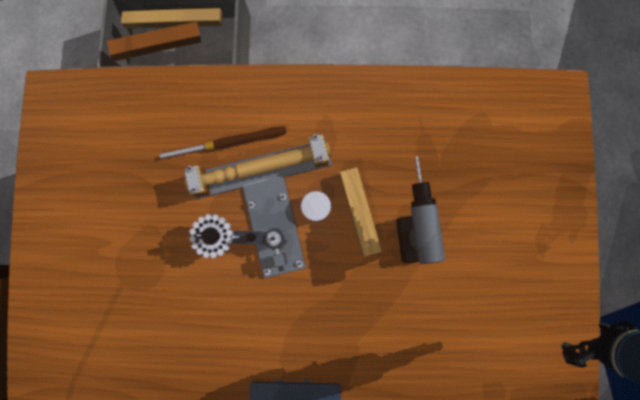

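The scene picture shows the jig at mid-bench, with the hinge near (350,170), the handle near (372,157) and the turret near (410,158). In the top picture the hinge is near (274,238), the turret near (211,236), and the blank runs from (190,180) to (325,150). I'll crop in to get accurate points.

```bash
python3 - <<'E'
import cv2,numpy as np
a=cv2.imread("pics/top0.png")[130:290,170:350]; b=cv2.imread("pics/scene0.png")[130:250,300:480]
a=cv2.resize(a,None,fx=4,fy=4,interpolation=cv2.INTER_CUBIC)[:600]
b=cv2.resize(b,None,fx=4,fy=4,interpolation=cv2.INTER_CUBIC)
cv2.imwrite("pics/a.png",a);cv2.imwrite("pics/b.png",b)
E
cat > h.py <<'E'
from cell import *
import numpy as np,cv2
def K(p):
    f=200/np.tan(np.radians(p["fovy"]/2)); return np.array([[f,0,p["cx"]],[0,f,p["cy"]],[0,0,1]])
def ray(n,uv):
    p=camera_params(n); q=cv2.undistortPoints(np.array([[uv]],float),K(p),p["dist"])[0,0]
    return -p["R"].T@p["t"], p["R"].T@np.r_[q,1]
def plane(n,uv,z):
    o,d=ray(n,uv); return o+d*(z-o[2])/d[2]
def proj(n,X):
    p=camera_params(n); return cv2.projectPoints(np.array(X,float).reshape(-1,3),cv2.Rodrigues(p["R"])[0],p["t"],K(p),p["dist"])[0][:,0]
E
```

```text
(no output)
```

View pics/a.png

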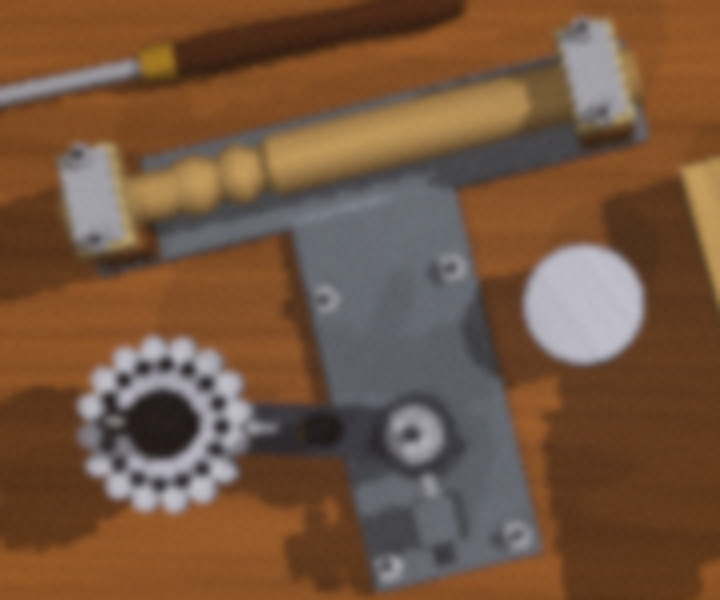

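View pics/b.png

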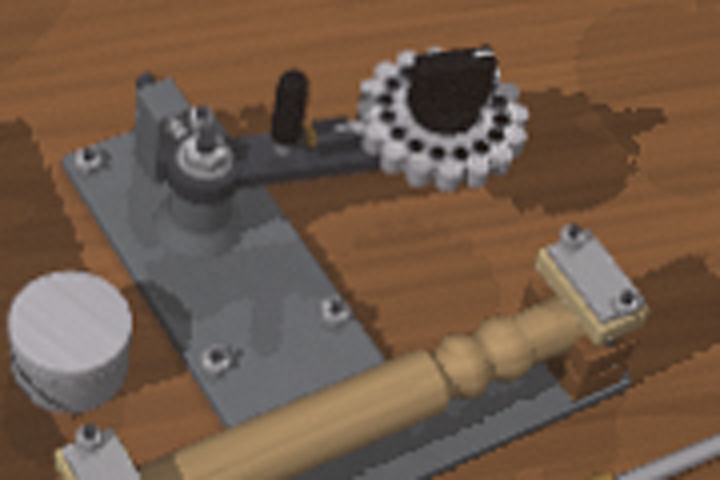

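The crops give these points, in crop pixels:
- **Top crop:** turret ring centre (162,424), stud (410,434), handle top (318,428), foot edge from (458,190) to (541,550).
- **Scene crop:** stud top (203,113), handle top (293,76), turret ring centre (443,118).

Run:
```python
from h import *
A=lambda c:((c[0]+.5)/4-.5+170,(c[1]+.5)/4-.5+130)
B=lambda c:((c[0]+.5)/4-.5+300,(c[1]+.5)/4-.5+130)
for nm,a,b,z in(("stud",(410,434),(203,113),.096),("handle",(318,428),(293,76),.144),("turret",(162,424),(443,119),.094)):
    print(nm,plane("top",A(a),z).round(4),plane("scene",B(b),z).round(4))
for e in(((458,190),(541,550)),((295,235),(376,590))):
    p,q=[plane("top",A(c),.012) for c in e]; d=p-q; print("jig",p,q,np.degrees(np.arctan2(d[1],d[0])))
# ring contour
im=cv2.imread("pics/top0.png"); hsv=cv2.cvtColor(im,cv2.COLOR_BGR2HSV)
m=((hsv[...,1]<60)&(hsv[...,2]>110)).astype(np.uint8); m[:,:185]=0;m[:,236:]=0;m[:210]=0;m[262:]=0
pts=cv2.findNonZero(m); print(cv2.minEnclosingCircle(pts)); c,r=cv2.minEnclosingCircle(pts); print(plane("top",c,.092))
# blank axis
for c in ((300,162),(500,108)): print("blank",plane("top",A(c),.072))
```

```text
stud [0.4776 0.0527 0.096 ] [0.458  0.0553 0.096 ]
handle [0.4796 0.1    0.144 ] [0.48   0.1016 0.144 ]
turret [0.4814 0.203  0.094 ] [0.4885 0.2004 0.094 ]
jig [0.63637347 0.03467081 0.012     ] [ 0.40642796 -0.0222023   0.012     ] 13.89233336587859
jig [0.60620739 0.14007355 0.012     ] [0.37953313 0.08242559 0.012     ] 14.26900077605098
((211.77224731445312, 235.74607849121094), 23.26166343688965)
[0.48119798 0.19949675 0.092     ]
blank [0.64454157 0.12744365 0.072     ]
blank [0.67906762 0.00401803 0.072     ]
```

The measurements agree with the given sizes:
- The foot is 109 mm wide, yawed about 14°.
- The turret sits 148 mm from the hinge, which is near (0.476, 0.054).
- The handle is near (0.480, 0.101).
- The arm points at about 89°, so the swing starts at about 0.44 rad.

I'll go over the drill first.

Request:
{"op": "arm_command", "data": {
  "commands": [
    [[0,0,-30],[0,0,0],100],
    [[0,0,-30],[0,0,0],100],
    [[0,0,-30],[0,0,0],100],
    [[29.7,-20.3,0],[0,0,0],100],
    [[29.7,-20.3,0],[0,0,0],100],
    [[29.7,-20.3,0],[0,0,0],100],
    [[29.7,-20.3,0],[0,0,0],100],
    [[29.7,-20.3,0],[0,0,0],100],
    [[29.7,-20.3,0],[0,0,0],100],
    [[29.7,-20.3,0],[0,0,0],100],
    [[29.7,-20.3,0],[0,0,0],100],
    [[29.7,-20.3,0],[0,0,0],100],
    [[29.7,-20.3,0],[0,0,0],100],
    [[29.7,-20.3,0],[0,0,0],100],
    [[29.7,-20.3,0],[0,0,0],100]
  ],
  "force": 40
}}

```text
time: 1.35
position: [0.5007, -0.249, 0.3211]
ee_rot: [[0.915, 0.404, -0.0], [0.404, -0.915, 0.0], [-0.0, -0.0, -1.0]]
force: [0.3, -0.8, 0.4]
opening: 0.0854
finger_force: 0.0
```

Request:
{"op": "arm_command", "data": {
  "commands": [
    [[12.3,-32.9,0],[0,0,0],100],
    [[12.3,-32.9,0],[0,0,0],100],
    [[12.3,-32.9,0],[0,0,0],100],
    [[12.3,-32.9,0],[0,0,0],100],
    [[12.3,-32.9,0],[0,0,0],100],
    [[12.3,-32.9,0],[0,0,0],100],
    [[12.3,-32.9,0],[0,0,0],100],
    [[12.3,-32.9,0],[0,0,0],100],
    [[12.3,-32.9,0],[0,0,0],100],
    [[12.3,-32.9,0],[0,0,0],100]
  ]
}}

```text
time: 2.18
position: [0.4793, 0.1015, 0.3212]
ee_rot: [[0.915, 0.404, -0.0], [0.404, -0.915, -0.0], [-0.0, 0.0, -1.0]]
force: [0.9, -0.0, 0.4]
opening: 0.086
finger_force: 0.0
```

Request:
{"op": "arm_command", "data": {
  "commands": [
    [[0,0,14],[0,0,-0.114],100],
    [[0,0,14],[0,0,-0.114],100],
    [[0,0,14],[0,0,-0.114],100],
    [[0,0,14],[0,0,-0.114],100],
    [[0,0,14],[0,0,-0.114],100],
    [[0,0,14],[0,0,-0.114],100],
    [[0,0,14],[0,0,-0.114],100],
    [[0,0,14],[0,0,-0.114],100],
    [[0,0,14],[0,0,-0.114],100],
    [[0,0,14],[0,0,-0.114],100],
    [[0,0,0],[0,0,0],100],
    [[0,0,0],[0,0,0],100]
  ]
}}

```text
time: 3.18
position: [0.4795, 0.0997, 0.1809]
ee_rot: [[0.019, 1.0, -0.002], [1.0, -0.019, -0.0], [-0.0, -0.002, -1.0]]
force: [0.9, -0.9, -0.1]
opening: 0.0857
finger_force: 0.0
```

Run:
```python
from h import *
s=observe();print(s["position"],s["ee_rot"].round(3),s["time"],s["force"],s["qpos"])
b=get_image("scene")[110:230,300:460,::-1]
cv2.imwrite("pics/c.png",cv2.resize(b,None,fx=4,fy=4,interpolation=cv2.INTER_CUBIC))
```

```text
[0.47947068 0.09970973 0.18091089] [[ 0.019  1.    -0.002]
 [ 1.    -0.019 -0.   ]
 [-0.    -0.002 -1.   ]] 3.1833 [ 0.94759871 -0.90785464 -0.09097547] [ 0.04631043  0.38929625 -0.47602956  1.97065403  0.23552112  0.83703667
 -0.57700255]
```

View pics/c.png

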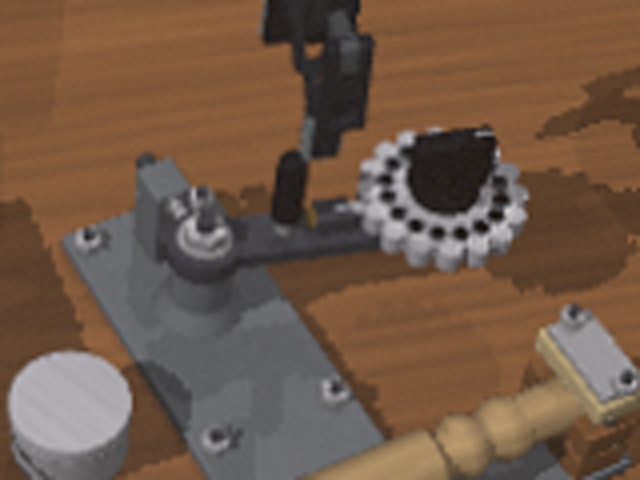

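The open fingers straddle the handle: near finger at about (340,140), handle top at about (290,158). I'll go down and close.

Request:
{"op": "arm_command", "data": {
  "commands": [
    [[0,0,14],[0,0,0],100],
    [[0,0,14],[0,0,0],100],
    [[0,0,14],[0,0,0],100],
    [[0,0,14],[0,0,0],100],
    [[0,0,13],[0,0,0],100],
    [[0,0,11],[0,0,0],100],
    [[0,0,0],[0,0,0],100],
    [[0,0,0],[0,0,0],0],
    [[0,0,0],[0,0,0],0],
    [[0,0,0],[0,0,0],0],
    [[0,0,0],[0,0,0],0],
    [[0,0,0],[0,0,0],0],
    [[0,0,0],[0,0,0],0],
    [[0,0,0],[0,0,0],0],
    [[0,0,0],[0,0,0],0],
    [[0,0,0],[0,0,0],0]
  ],
  "force": 50
}}

```text
time: 4.57
position: [0.4803, 0.1, 0.1019]
ee_rot: [[0.015, 1.0, 0.001], [1.0, -0.015, 0.0], [0.0, 0.001, -1.0]]
force: [-0.3, -2.2, 4.9]
opening: 0.0186
finger_force: 48.6
```

Run:
```python
from h import *
s=observe();print(s["position"],s["time"],s["force"],s["torque"],s["opening"])
b=get_image("top")[130:290,170:350,::-1]
cv2.imwrite("pics/d.png",cv2.resize(b,None,fx=3.5,fy=3.5,interpolation=cv2.INTER_CUBIC))
```

```text
[0.4802502  0.09998132 0.10188749] 4.5667 [-0.33024522 -2.22344444  4.90321289] [-0.05849675  0.2298413  -0.02635677] 0.018584883859505245
```

The handle is gripped, with 18.6 mm opening against 20 nominal. Now the first part of the swing.

Request:
{"op": "arm_command", "data": {
  "commands": [
    [[-0.2,3,0],[0,0,0.06],0],
    [[-0.2,4,0],[0,0,0.08],0],
    [[-0.2,4,0],[0,0,0.08],0],
    [[-0.2,4,0],[0,0,0.08],0],
    [[-0.2,4,0],[0,0,0.08],0],
    [[-0.2,4,0],[0,0,0.08],0],
    [[0,0,0],[0,0,0],0],
    [[0,0,0],[0,0,0],0]
  ],
  "force": 70
}}

```text
time: 5.28
position: [0.5016, 0.0943, 0.1019]
ee_rot: [[0.458, 0.889, -0.0], [0.889, -0.458, -0.0], [-0.0, -0.0, -1.0]]
force: [-3.6, 0.0, 9.3]
opening: 0.0187
finger_force: 68.9
```

Run:
```python
from h import *
s=observe();print(s["position"],s["ee_rot"].round(3),s["time"],s["force"],s["torque"],s["opening"])
```

```text
[0.50160591 0.09430474 0.10192998] [[ 0.458  0.889 -0.   ]
 [ 0.889 -0.458 -0.   ]
 [-0.    -0.    -1.   ]] 5.2833 [-3.58867099e+00  4.86461745e-03  9.29647000e+00] [-0.01702971  0.78503292 -0.19755793] 0.0186559457582571
```

Request:
{"op": "arm_command", "data": {
  "commands": [
    [[-0.2,3.5,0],[0,0,0.07],0],
    [[-0.2,4,0],[0,0,0.08],0],
    [[-0.2,4,0],[0,0,0.08],0],
    [[-0.2,4,0],[0,0,0.08],0],
    [[-0.2,4,0],[0,0,0.08],0],
    [[-0.2,4,0],[0,0,0.08],0],
    [[-0.2,4,0],[0,0,0.08],0],
    [[0,0,0],[0,0,0],0]
  ]
}}

```text
time: 5.95
position: [0.5206, 0.0756, 0.1019]
ee_rot: [[0.858, 0.514, -0.002], [0.514, -0.858, 0.0], [-0.001, -0.001, -1.0]]
force: [-9.3, 3.5, 12.3]
opening: 0.0184
finger_force: 69.2
```

Request:
{"op": "arm_command", "data": {
  "commands": [
    [[-0.2,4,0],[0,0,0.08],0],
    [[-0.2,4,0],[0,0,0.08],0],
    [[-0.2,4,0],[0,0,0.08],0],
    [[-0.1,3,0],[0,0,0.06],0],
    [[0,0,0],[0,0,0],0],
    [[0,0,0],[0,0,0],0],
    [[0,0,0],[0,0,0],0]
  ]
}}

```text
time: 6.53
position: [0.525, 0.0645, 0.1019]
ee_rot: [[0.969, 0.247, -0.003], [0.247, -0.969, 0.003], [-0.003, -0.003, -1.0]]
force: [-11.4, 9.4, 15.1]
opening: 0.0185
finger_force: 69.9
```

Run:
```python
from h import *
s=observe();R=s["ee_rot"];print(s["position"],np.degrees(np.arctan2(R[1,0],R[0,0])),s["time"],R.T@s["force"],s["torque"],s["opening"],s["qpos"])
```

```text
[0.52497499 0.06451058 0.10191797] 14.281986970468902 6.5333 [ -8.76088084 -11.91935372 -15.0737287 ] [1.68607733 2.18543266 0.28707983] 0.018477019671183714 [-0.18009312  0.52146097 -0.04200847  1.97383539  0.02919791  0.6496912
 -1.56136284]
```

The tool is at the jig's yaw and meets resistance. I'll push slightly further to confirm the stop, then look.

Request:
{"op": "arm_command", "data": {
  "commands": [
    [[0,1,0],[0,0,0.02],0],
    [[0,1,0],[0,0,0.02],0],
    [[0,0,0],[0,0,0],0],
    [[0,0,0],[0,0,0],0]
  ]
}}

```text
time: 6.87
position: [0.5244, 0.0645, 0.1018]
ee_rot: [[0.978, 0.208, -0.005], [0.208, -0.978, 0.005], [-0.004, -0.006, -1.0]]
force: [-14.7, 15.9, 15.8]
opening: 0.0184
finger_force: 70.2
```

Run:
```python
from h import *
s=observe();R=s["ee_rot"];print(s["position"],np.degrees(np.arctan2(R[1,0],R[0,0])),s["time"],R.T@s["force"],s["torque"],s["opening"])
b=get_image("top")[130:290,170:350,::-1]
cv2.imwrite("pics/e.png",cv2.resize(b,None,fx=3.5,fy=3.5,interpolation=cv2.INTER_CUBIC))
```

```text
[0.52439296 0.06449812 0.10180294] 12.032526873714923 6.8667 [-11.11011622 -18.65785242 -15.68014817] [ 3.1443316   3.04594649 -0.10195475] 0.018407443521544654
```

View pics/e.png

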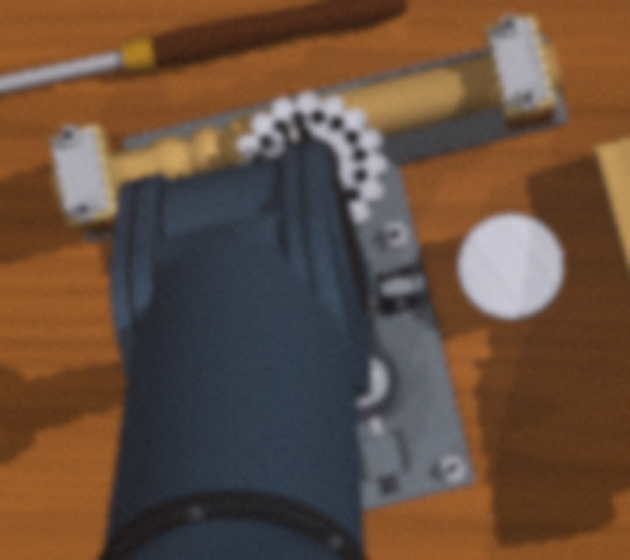

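The handle no longer moves under the extra push, so it is on a hard stop. The picture shows the arm lying over the blank, with the turret ring around crop pixel (312,167). Next I'll relax, release, lift and half-turn for the knob.

Request:
{"op": "arm_command", "data": {
  "commands": [
    [[0,-1,0],[0,0,-0.02],0],
    [[0,-0.5,0],[0,0,-0.02],0],
    [[0,0,0],[0,0,0],100],
    [[0,0,0],[0,0,0],100],
    [[0,0,0],[0,0,0],100],
    [[0,0,0],[0,0,0],100],
    [[0,0,0],[0,0,0],100],
    [[0,0,-8],[0,0,0],100],
    [[0,0,-13],[0,0,0],100],
    [[0,0,-15],[0,0,0],100],
    [[0,0,-15],[0,0,0],100],
    [[0,0,-15],[0,0,0],100],
    [[0,0,-15],[0,0,0],100],
    [[0,0,-15],[0,0,0],100],
    [[0,0,-15],[0,0,0],100],
    [[0,0,0],[0,0,-0.12],100],
    [[0,0,0],[0,0,-0.12],100],
    [[0,0,0],[0,0,-0.12],100],
    [[0,0,0],[0,0,-0.12],100],
    [[0,0,0],[0,0,-0.12],100]
  ]
}}

```text
time: 8.58
position: [0.5275, 0.0608, 0.213]
ee_rot: [[0.659, 0.752, 0.001], [0.752, -0.659, -0.0], [0.0, 0.0, -1.0]]
force: [-0.3, -0.1, 0.6]
opening: 0.0853
finger_force: 0.0
```

Request:
{"op": "arm_command", "data": {
  "commands": [
    [[0,0,0],[0,0,-0.12],100],
    [[0,0,0],[0,0,-0.12],100],
    [[0,0,0],[0,0,-0.12],100],
    [[0,0,0],[0,0,-0.12],100],
    [[0,0,0],[0,0,-0.12],100],
    [[0,0,0],[0,0,-0.12],100],
    [[0,0,0],[0,0,-0.12],100],
    [[0,0,0],[0,0,-0.12],100],
    [[0,0,0],[0,0,-0.12],100],
    [[0,0,0],[0,0,-0.12],100],
    [[0,0,0],[0,0,-0.12],100],
    [[0,0,0],[0,0,-0.12],100],
    [[0,0,0],[0,0,-0.12],100],
    [[0,0,0],[0,0,-0.12],100],
    [[0,0,0],[0,0,-0.12],100],
    [[0,0,0],[0,0,-0.12],100],
    [[0,0,0],[0,0,-0.12],100],
    [[0,0,0],[0,0,-0.12],100],
    [[0,0,0],[0,0,-0.12],100],
    [[0,0,0],[0,0,-0.12],100]
  ]
}}

```text
time: 10.25
position: [0.5276, 0.0606, 0.2129]
ee_rot: [[-0.994, -0.109, 0.001], [-0.109, 0.994, -0.001], [-0.0, -0.001, -1.0]]
force: [0.8, 0.7, 0.5]
opening: 0.0854
finger_force: 0.0
```

Run:
```python
from h import *
s=observe();R=s["ee_rot"];print(s["position"],np.degrees(np.arctan2(R[1,0],R[0,0])),s["time"],s["opening"],s["qpos"])
T=get_image("top")[130:290,170:350,::-1]; S=get_image("scene")[130:250,300:480,::-1]
cv2.imwrite("pics/f.png",np.vstack([cv2.resize(T,(360,320),interpolation=cv2.INTER_CUBIC),np.zeros((0,360,3),np.uint8),cv2.resize(S,(360,240),interpolation=cv2.INTER_CUBIC)]))
cv2.imwrite("pics/g.png",cv2.resize(S,None,fx=4,fy=4,interpolation=cv2.INTER_CUBIC))
print(plane("top",(312/3.5+170,167/3.5+130),.094), proj("scene",[[.6215,.0887,.142],[.6215,.0887,.094]]),proj("top",[[.6215,.0887,.142]]))
```

```text
[0.52761894 0.06056198 0.21287308] -173.73161199781762 10.25 0.08543918924730841 [ 0.34759438  0.46960949 -0.80824373  1.82483497  0.39624545  1.01616161
  1.05999157]
[0.62269486 0.08752798 0.094     ] [[384.11463098 197.35275258]
 [381.56806933 209.92386268]] [[255.66909274 175.28091259]]
```

View pics/g.png

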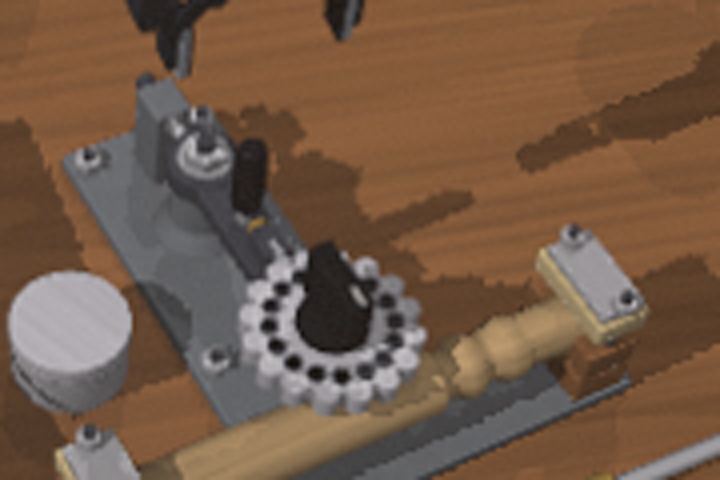

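The arm lies along jig +x with the knob bar along it. The ring centre at (383,211) gives the turret axis near (0.6225, 0.089), within about 2 mm of the hinge plus 150 mm. I'll align over the knob with a 2 mm bias toward the stop and go down.

Request:
{"op": "arm_command", "data": {
  "commands": [
    [[0,0,0],[0,0,-0.068],100],
    [[0,0,0],[0,0,-0.068],100],
    [[-24.8,0.6,0],[0,0,0],100],
    [[-24.8,0.6,0],[0,0,0],100],
    [[-24.8,0.6,0],[0,0,0],100],
    [[-24.8,0.6,0],[0,0,0],100],
    [[0,0,14],[0,0,0],100],
    [[0,0,14],[0,0,0],100],
    [[0,0,14],[0,0,0],100],
    [[0,0,14],[0,0,0],100],
    [[0,0,14],[0,0,0],100],
    [[0,0,14],[0,0,0],100],
    [[0,0,14],[0,0,0],100],
    [[0,0,9],[0,0,0],100],
    [[0,0,0],[0,0,0],100],
    [[0,0,0],[0,0,0],100]
  ]
}}

```text
time: 11.68
position: [0.6233, 0.0869, 0.1054]
ee_rot: [[-0.972, -0.236, -0.0], [-0.236, 0.972, -0.0], [0.001, -0.0, -1.0]]
force: [0.3, 0.4, -1.0]
opening: 0.0859
finger_force: 0.0
```

Request:
{"op": "arm_command", "data": {
  "commands": [
    [[0,0,0],[0,0,0],0],
    [[0,0,0],[0,0,0],0],
    [[0,0,0],[0,0,0],0],
    [[0,0,0],[0,0,0],0],
    [[0,0,0],[0,0,0],0],
    [[0,0,0],[0,0,0],0],
    [[0,0,0],[0,0,0],0],
    [[0,0,0],[0,0,0],0],
    [[0,0,0],[0,0,0],0],
    [[0,0,0],[0,0,0],0]
  ],
  "force": 60
}}

```text
time: 12.52
position: [0.6228, 0.0899, 0.106]
ee_rot: [[-0.971, -0.24, 0.0], [-0.24, 0.971, 0.003], [-0.001, 0.003, -1.0]]
force: [-2.9, 7.2, 3.3]
opening: 0.0149
finger_force: 59.7
```

Run:
```python
from h import *
s=observe();R=s["ee_rot"];print(s["position"],np.degrees(np.arctan2(R[1,0],R[0,0])),s["time"],R.T@s["force"],R.T@s["torque"],s["opening"],s["qpos"])
```

```text
[0.62279611 0.08992618 0.10598047] -166.08467173606465 12.5167 [ 1.12380867  7.67919529 -3.243771  ] [-1.21694499  0.30880421 -0.19041727] 0.01488176836096941 [ 0.21967664  0.72219827 -0.73659656  1.69408799  0.57270866  0.95188764
  1.07857116]
```

The bar is gripped, with 14.9 mm opening against 16 nominal, and the arm is pressed to its stop with about 8 N. I'll turn one click.

Request:
{"op": "arm_command", "data": {
  "commands": [
    [[0,0,0],[0,0,0.05],0],
    [[0,0,0],[0,0,0.06],0],
    [[0,0,0],[0,0,0.06],0],
    [[0,0,0],[0,0,0.06],0],
    [[0,0,0],[0,0,0.06],0],
    [[0,0,0],[0,0,0.06],0],
    [[0,0,0],[0,0,0.04],0],
    [[0,0,0],[0,0,0],0],
    [[0,0,0],[0,0,0],0],
    [[0,0,0],[0,0,0],0]
  ]
}}

```text
time: 13.35
position: [0.6228, 0.0905, 0.106]
ee_rot: [[-0.989, 0.146, 0.0], [0.146, 0.989, 0.004], [0.0, 0.004, -1.0]]
force: [-2.2, 8.8, 3.6]
opening: 0.0153
finger_force: 59.6
```

Run:
```python
from h import *
s=observe();R=s["ee_rot"];print(s["position"],np.degrees(np.arctan2(R[1,0],R[0,0])),s["time"],s["force"],R.T@s["torque"],s["opening"])
```

```text
[0.6227523  0.09052196 0.10597708] 171.590513721798 13.35 [-2.22340474  8.8104963   3.62766982] [-1.300219    0.777072   -0.14908781] 0.015340194802169046
```

That was one click: 22.3° turned, torque back to its earlier level. Second click, then the third.

Request:
{"op": "arm_command", "data": {
  "commands": [
    [[0,0,0],[0,0,0.05],0],
    [[0,0,0],[0,0,0.06],0],
    [[0,0,0],[0,0,0.06],0],
    [[0,0,0],[0,0,0.06],0],
    [[0,0,0],[0,0,0.06],0],
    [[0,0,0],[0,0,0.06],0],
    [[0,0,0],[0,0,0.04],0],
    [[0,0,0],[0,0,0],0],
    [[0,0,0],[0,0,0],0],
    [[0,0,0],[0,0,0],0]
  ]
}}

```text
time: 14.18
position: [0.6229, 0.0911, 0.106]
ee_rot: [[-0.859, 0.511, 0.001], [0.511, 0.859, 0.005], [0.002, 0.004, -1.0]]
force: [-2.3, 10.0, 1.9]
opening: 0.0157
finger_force: 59.5
```

Request:
{"op": "arm_command", "data": {
  "commands": [
    [[0,0,0],[0,0,0.05],0],
    [[0,0,0],[0,0,0.06],0],
    [[0,0,0],[0,0,0.06],0],
    [[0,0,0],[0,0,0.06],0],
    [[0,0,0],[0,0,0.06],0],
    [[0,0,0],[0,0,0.06],0],
    [[0,0,0],[0,0,0.04],0],
    [[0,0,0],[0,0,0],0],
    [[0,0,0],[0,0,0],0],
    [[0,0,0],[0,0,0],0]
  ]
}}

```text
time: 15.02
position: [0.6234, 0.0916, 0.106]
ee_rot: [[-0.601, 0.799, 0.001], [0.799, 0.601, 0.005], [0.003, 0.004, -1.0]]
force: [0.0, 10.7, 1.3]
opening: 0.0152
finger_force: 59.4
```

Run:
```python
from h import *
s=observe();R=s["ee_rot"];print(s["position"],np.degrees(np.arctan2(R[1,0],R[0,0])),s["time"],s["force"],R.T@s["torque"],s["opening"],s["qpos"])
T=get_image("top")[130:290,170:350,::-1]; S=get_image("scene")[130:250,300:480,::-1]
cv2.imwrite("pics/i.png",cv2.resize(S,None,fx=4,fy=4,interpolation=cv2.INTER_CUBIC))
```

```text
[0.62335    0.09159147 0.10600078] 126.92335820151395 15.0167 [ 0.02971991 10.70772861  1.2594325 ] [-0.90230039  1.62240784 -0.00391315] 0.015217290486286911 [ 0.04087315  0.65798352 -0.42261352  1.70011     0.33334141  0.85279218
  0.12017532]
```

View pics/i.png

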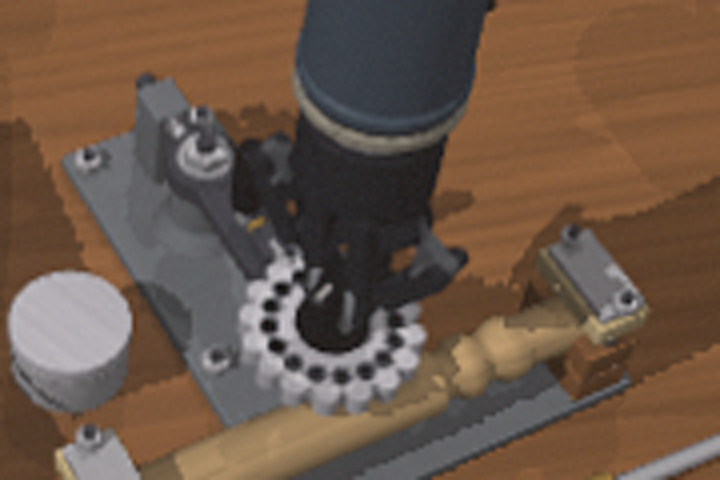

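All three clicks are done: 67.0° turned in total (67.5° nominal), the ring is unmoved over the blank, and the arm is pressed to its stop. A tiny trim and a settle, then I'll hand in.

Request:
{"op": "arm_command", "data": {
  "commands": [
    [[0,0,0],[0,0,0.008],0],
    [[0,0,0],[0,0,0],0],
    [[0,0,0],[0,0,0],0],
    [[0,0,0],[0,0,0],0],
    [[0,0,0],[0,0,0],0],
    [[0,0,0],[0,0,0],0]
  ]
}}

```text
time: 15.62
position: [0.6234, 0.0916, 0.106]
ee_rot: [[-0.595, 0.804, 0.001], [0.804, 0.595, 0.005], [0.003, 0.004, -1.0]]
force: [-0.3, 10.7, 2.4]
opening: 0.0152
finger_force: 59.4
```

Run:
```python
from h import *
s=observe();R=s["ee_rot"];print(s["position"],np.degrees(np.arctan2(R[1,0],R[0,0])),s["force"],R.T@s["torque"],s["opening"],s["finger_force"])
print(finish_job())
```

```text
[0.62335332 0.09160676 0.10599323] 126.48450575963838 [-0.26894637 10.65061116  2.37951331] [-0.92228645  1.58479623 -0.18144305] 0.015249682121805209 59.40955102443695
the job is handed in; nothing more can be done
None
```

I've handed in the job at 15.6 s: the jig arm is held against its end stop, and the turret has turned 67.4° (three clicks are 67.5°) with the knob still gripped. The other things on the bench weren't touched; the hand-in gave no verdict.

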